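# Gauge a tin on the can opener

## Task

Stand the tall orange-labelled tin upright on the can opener's round steel plate, centred under the sprung foot, setting it down rather than dropping it. Then lower the slide by its orange fin until the foot rests on the tin's lid with its spring about half pushed in (never right to its stop), so the slide shows the tin's height, and let go of it. Leave the rocker switch off and the other tins, the bottle opener and the corkscrew where they are.

Things in the scene. Friction and masses are not known exactly. Their poses are not given: they have to be found in the camera images.
- opener: avocado-green can opener fixed to the counter; origin on the counter under the middle of its plate, z up, front towards its own -x (roughly the robot). Base slab 14 mm thick, x -70 to +175, y -85 to +85 mm; rocker's wing to y +130 at x -5 to +65. Tower 120 mm wide (y), front face at x +80 (rail to +74), top z 275 mm. The slide's arm overhangs the plate
- plate (a point): middle of the top of the round steel can plate, 90 mm across, 20 mm above the counter. The foot hangs above it, so an upright gripper cannot bring a tin in: come from the opener's front with the tool tilted about 40 degrees, fingers down and towards the tower
- slide (a joint): how far the slide has been lowered down the rail, m, 0 = top, range 0 to 0.115 (grows downward). It starts 0 to 0.03 down. It is stiff (about 7 N of friction) and stays where it is left
- fin (a point): middle of the top edge of the orange pinch fin on the slide's arm, straight above the plate's middle; z = 300 mm when joint slide is 0, going down with it. Fin 34 mm long (opener x), 18 mm thick (opener y), 40 mm tall above the arm. Arm dark green, 20 mm thick, 36 mm wide, from x -30 mm back to the rail; nothing above it
- foot (a joint): how far the sprung foot is pushed up into the slide's arm, m: 0 = hanging free, 0.020 = its stop; half pushed in is 0.010. Spring about 1.5 N at 0 and 4.5 N at 0.020
- foot_pad (a point): middle of the underside of the foot's black round pad (32 mm across, 8 mm thick), straight above the plate's middle. When the foot hangs free it is 95 mm below point fin and 35 mm below the arm (at z = 205 mm when joint slide is 0)
- tin: the tin to be gauged: 66 mm across, 100 mm tall, about 0.4 kg (varies), orange label with a cream band, gold lid; origin at the middle of its underside, z up along its axis. Stands on the counter at the start
- rocker (a joint): chunky brown rocker switch on the base's wing, top 38 mm above the counter, at opener (x 30, y 104) mm: angle in rad, -0.2 = off (as at the start), positive = on; it stays where it is left
- low_tin: bystander tin, 70 mm across, 60 mm tall, dark green label, silver lid; origin at the middle of its underside
- mid_tin: bystander tin, 66 mm across, 70 mm tall, brown label, silver lid; origin at the middle of its underside
- bottle_opener: bystander: orange plastic bottle opener lying flat, 121 mm long (its x), 36 mm wide, 12 mm thick; origin on its underside near its middle
- corkscrew: bystander: corkscrew lying flat, brown resin handle 95 mm (its y) by 24 by 22 mm tall at x = -40 mm, steel worm to x = +58 mm; origin on the counter, level with the underside
There are look-alikes about, which are no part of the job. Leave any blue, pink or purple look-alike of the tin alone.

How it is judged:
On the way, in this order (a step that is already met when the one before it is completed fails the run):
1. the tin stands upright and let go on the plate, within 15 mm of its centre, foot still hanging free (distance between tin and plate below 0.015 m and angle between tin's own z axis and vertical below 0.06 rad and contact force between the fingers and tin below 0.1 N and linear speed of tin below 0.02 m/s and value of joint foot below 0.003 m), for 0.2 s.
2. the foot rests on the lid with its spring pushed in 4 to 16 mm (value of joint foot between 0.004 and 0.016 m and distance between tin and plate below 0.015 m), for 0.2 s.
At the end, for the whole second after the job is handed in: The orange tin stands upright (within 3.4 degrees) and at rest on the plate, within 15 mm of its centre; the foot is on its lid with the spring pushed in 4 to 16 mm of its 20 mm; the slide is at rest and let go; the rocker is still off; the other things lie within 20 mm of where they were (all of step 2 and angle between tin's own z axis and vertical below 0.06 rad and linear speed of tin below 0.02 m/s and velocity of joint slide between -0.005 and 0.005 m/s and value of joint rocker below -0.08 rad); the robot touches nothing.
It fails at once if the foot is pushed right to its stop (value of joint foot above 0.0192 m).
It fails at once if the tin is dropped (linear speed of tin above 0.6 m/s and contact force between the fingers and tin below 0.1 N).
It fails at once if the tin is knocked over (angle between tin's own z axis and vertical above 1.2 rad).
It fails at once if the rocker switch is moved (value of joint rocker above -0.08 rad).
It fails at once if a bystander is moved more than 20 mm (distance of any of low_tin, mid_tin, bottle_opener, corkscrew from where it was at the start of the episode above 0.02 m).
It also fails if it takes over 64 s, if anything falls off the work surface, if the arm or the gripper's body presses on something with over 40 N, if the wrist force passes 120 N, or if a joint passes its speed limit or range.

## Robot

A 6-joint arm with a two-finger parallel gripper is mounted at the origin on the work surface. World frame = base frame: x ahead of the robot, y to its left, z up, the work surface at z = 0. Lengths are in m, angles in rad, forces in N, time in s.
With the tool pointing down it reaches from about 0.25 to 0.725 m from the base axis. Payload 4 kg.
Tool frame: the origin (TCP) lies at the very end of the fingers, on their centre line; the grasp point (between the pads) lies 19 mm behind it; y points along the fingers, z is the direction in which the jaws open and shut, and the axes are right-handed (so a half turn about y gives the same grasp; the last joint's range is limited). The gripper opens to 85 mm and grips with 20 to 120 N. Pads are 22 mm wide; open, the fingers measure 114 mm over their backs; the gripper's body (76 mm by 85 mm) begins 54 mm behind the grasp point. The pads swing forward as they close: fully open they stand 13 mm farther back than shut.
Start: joints at [-1.319, 0.241, 0.005, 1.335, 0, 1.571], TCP at [0.125, -0.484, 0.231] pointing down, gripper open.
Joint ranges: [-2.72, 2.72], [-1.05, 1.87], [-1.09, 1.28], [-1.99, 2.15], [-1.42, 1.44], [-3.14, 3.14]. Speed limits (rad/s): [2.79, 2.79, 3.14, 3.14, 3.14, 3.14].

## Interface

Orientations are given as a unit quaternion [x, y, z, w].
In Python, from workcell import bot gives the robot as it stands. The module is installed in compiled form; this text tells all that it offers.
- The arm moves only by the tool move_arm, never from a script. Its argument "increments" is a list of rows, each an object with "grip": the closure, from 0 (fully open) to 1 (shut); "linear": the shift along the tool's x, y, z scaled (see below), a list of three; "twist": the turn about the tool's y scaled (see below). A call has exactly 5 rows; each row shifts and turns the pose as measured when the row begins, along the tool's axes as they then stand; what a row does not reach is not made up. The controller multiplies each number of a shift by 0.2 m and each number of a turn by 2 rad. A row lasts 1/10 s, in which the tool goes at most 50 mm and 8.59 degrees, less where a joint would pass 70% of its speed; a pose out of reach is approached as far as the arm can. A call with a number of a shift or a turn outside -1 to 1 is refused whole. A call with a gripper value outside its range is refused whole. The fingers move at their own pace and stop on an object; the grip force is fixed at half the most. Time passes only in rows, so rows that do not move let the fingers close, or fill a call up. It gives the time, the measured TCP pose, the force and the opening at its end, in the units of the state.
- bot.get_obs(): the state, without advancing time (a new reading comes with each control period).
- bot.camera(name): name is "side" or "top"; returns (picture, depth): 480x640x3 uint8, blue, green, red; 480x640 float32, m along the optical axis (not along the pixel's ray), 0 where there is no reading.
- bot.camera_params(name): a dict with "camera_matrix" (3x3 intrinsics, pixels), "rvec" (rotation vector, rad) and "tvec" (3), from world to camera coordinates, as OpenCV has them. Camera axes: x right, y down, z forward; pixel columns grow to the right and rows downward; lengths in m; the calibration is good to about 2 mm. A picture is of the moment at which its call begins. camera_params takes no time and is no camera call.
- bot.job_done(): hands the job in, once; it reports no verdict.
The state is a dict: "clock": time; "joint_pos": joint angles; "joint_vel": joint speeds; "tau": joint torques, N m; "eef_pos": TCP position; "tool_rot": TCP orientation; "ft_force": force on the tool from outside, world axes, zero at the start; "ft_torque": the same for the moment, N m; "grip_width": finger opening in m.
Only numpy, scipy, OpenCV 4.12 (cv2) and the standard library are available. Lean on these libraries where they do the work, as an engineer would, in place of code of your own. Each camera call takes 0.05 s, during which the arm holds its last target. There are 200 camera calls.

## Working session

There is one attempt and no reset: what is moved stays moved. The work goes in short steps, Python scripts to look and compute and a tool call to move; the robot and the scene stay as the last step left them, time stands still between calls to the robot, and variables do not carry over. Pictures are saved under pics/ and viewed, about 8 in all and at most 12, crops included, and the job is handed in when it is done.

Besides the shell and the picture viewer there is one more tool, called after "Call:" as name(argument=value, ...) on one line, values as JSON. move_arm: Moves the arm, as the interface text tells. Its arguments: {"type":"object","properties":{"increments":{"type":"array"}},"required":["increments"]}

```bash
mkdir -p pics
cat > h.py <<'E'
import numpy as np, cv2
from scipy.spatial.transform import Rotation as R
from workcell import bot
def cam(n):
    p=bot.camera_params(n);K=np.array(p["camera_matrix"]);Rm=cv2.Rodrigues(np.array(p["rvec"],float))[0];t=np.array(p["tvec"],float).ravel()
    return K,Rm,t
def world(n,d):  # depth image -> world points HxWx3
    K,Rm,t=cam(n);v,u=np.mgrid[:480,:640]
    c=np.stack([(u-K[0,2])/K[0,0]*d,(v-K[1,2])/K[1,1]*d,d],-1)
    return (c-t)@Rm
def pix(n,P):
    K,Rm,t=cam(n);c=Rm@np.array(P)+t;q=K@c;return q[:2]/q[2]
def ray(n,u,v,z):
    K,Rm,t=cam(n);d=Rm.T@np.linalg.inv(K)@[u,v,1];o=-Rm.T@t;return o+d*(z-o[2])/d[2]
E
python3 - <<'E'
from h import *
for n in("side","top"):
    p,d=bot.camera(n);cv2.imwrite(f"pics/{n}0.png",p);np.save(f"{n}0.npy",d)
    K,Rm,t=cam(n);print(n,K.round(1).tolist(),(-Rm.T@t).round(3),Rm[2].round(3),(d>0).mean())
o=bot.get_obs();print(o)
E
```

```text
side [[500.9, 0.0, 320.9], [0.0, 500.9, 238.1], [0.0, 0.0, 1.0]] [0.191 0.624 0.941] [ 0.357 -0.622 -0.697] 0.99599609375
top [[475.3, 0.0, 328.7], [0.0, 475.3, 236.3], [0.0, 0.0, 1.0]] [ 0.404 -0.035  1.296] [ 0.161  0.003 -0.987] 0.99587890625
{'clock': 0.1, 'joint_pos': array([-1.31898100e+00,  2.41339503e-01,  3.89249381e-03,  1.33520947e+00,
        2.60714709e-05,  1.57081016e+00]), 'joint_vel': array([-0.00146662, -0.0005185 ,  0.00120321,  0.00118323, -0.00028181,
        0.00099719]), 'tau': array([-9.97885545e-04, -3.73138618e+01,  2.53009415e+01,  1.08584701e-02,
        7.33774129e-06, -1.95236578e-05]), 'eef_pos': array([ 0.12445105, -0.48369315,  0.23051385]), 'tool_rot': array([-0.08886367,  0.70216332, -0.70085609,  0.08871678]), 'ft_force': array([0.66464042, 0.61982417, 0.60852737]), 'ft_torque': array([ 0.02183427,  0.02426932, -0.00971271]), 'grip_width': 0.08549800553815289}
```

View pics/side0.png

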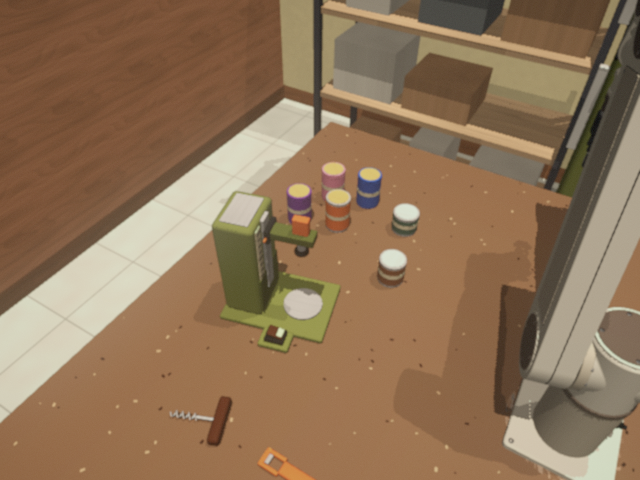

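View pics/top0.png

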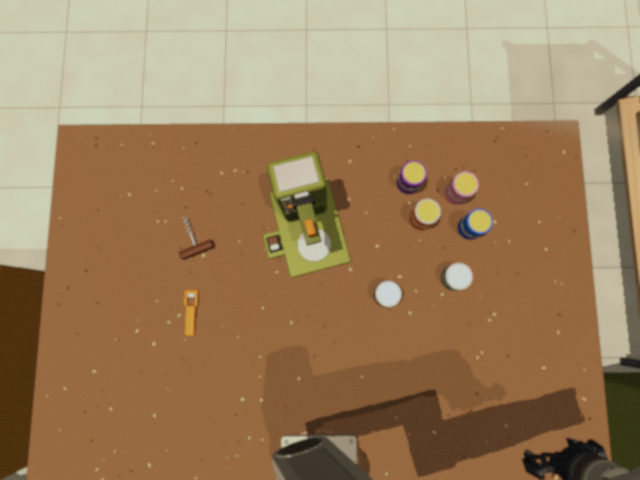

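The side view shows the orange tin at (338,210), fin at (301,226) and plate at (303,304). In the top view the lid is at (428,211), the plate at (313,245) and the fin at (311,228). The purple, pink and blue look-alikes stand beside the tin, and the mid and low tins are at (388,293) and (458,276).

Run:
```python
from h import *
D={n:np.load(f"{n}0.npy") for n in("side","top")};I={n:cv2.imread(f"pics/{n}0.png") for n in D}
W={n:world(n,D[n]) for n in D}
HSV={n:cv2.cvtColor(I[n],cv2.COLOR_BGR2HSV) for n in D}
def blob(n,u,v,r,zlo,zhi,f=None):
    m=np.zeros((480,640),bool);m[v-r:v+r,u-r:u+r]=1
    m&=(W[n][...,2]>zlo)&(W[n][...,2]<zhi)
    if f is not None:m&=f
    P=W[n][m];(c,rad)=cv2.minEnclosingCircle(P[:,:2].astype(np.float32));uv=np.argwhere(m).mean(0)[::-1]
    return m.sum(),np.array(c).round(4),round(rad,4),P[:,2].mean().round(4),P.mean(0).round(4),uv.round(1)
for name,u,v,zl,zh in [("tin",428,211,.09,.11),("purple",413,174,.085,.12),("pink",464,186,.085,.12),("blue",479,223,.085,.12),("mid",388,293,.06,.08),("low",459,276,.05,.07)]:
    print(name,*blob("top",u,v,22,zl,zh))
print("tin side",*blob("side",338,200,16,.092,.11))
for n,u,v in(("top",313,245),("side",303,304)):
    h=HSV[n]; print("plate",n,*blob(n,u,v,26,.015,.026,(h[...,1]<70)&(h[...,2]>120)))
for n,u,v in(("top",311,228),("side",301,226)):
    h=HSV[n];f=(h[...,0]<18)&(h[...,1]>150)&(h[...,2]>150); b=blob(n,u,v,14,.2,.33,f);print("fin",n,*b)
    m=np.zeros((480,640),bool);m[v-14:v+14,u-14:u+14]=1;m&=f&(W[n][...,2]>.2);z=W[n][m];zt=np.percentile(z[:,2],95);print(zt,z[z[:,2]>zt-.008].mean(0))
# base orientation: green slab at z~14mm, tower top
h=HSV["top"];m=(h[...,0]>25)&(h[...,0]<45)&(h[...,1]>120)&(abs(W["top"][...,2]-.014)<.004)
P=W["top"][m];P=P[np.hypot(*(P[:,:2]-W["top"][245,313,:2]).T)<.25]
r=cv2.minAreaRect(P[:,:2].astype(np.float32));print("slab",r,m.sum())
m=(abs(W["top"][...,2]-.275)<.01);P=W["top"][m];P=P[(abs(P[:,0]-W["top"][175,297,0])<.15)&(abs(P[:,1]-W["top"][175,297,1])<.15)];print("tower",cv2.minAreaRect(P[:,:2].astype(np.float32)),P[:,2].mean())
```

```text
tin 522 [ 0.6622 -0.2846] 0.0334 0.1002 [ 0.6613 -0.2839  0.1002] [426.8 211.5]
purple 524 [ 0.7648 -0.2533] 0.0339 0.0997 [ 0.7626 -0.2516  0.0997] [412.8 173.5]
pink 535 [ 0.7338 -0.3858] 0.0334 0.0998 [ 0.732  -0.3843  0.0998] [464.5 184.5]
blue 551 [ 0.6349 -0.4163] 0.0343 0.0998 [ 0.6338 -0.4146  0.0998] [478.3 221.7]
mid 531 [ 0.4536 -0.1822] 0.0334 0.0704 [ 0.4538 -0.1813  0.0704] [387.6 293.6]
low 586 [ 0.4984 -0.3667] 0.0352 0.0604 [ 0.4979 -0.3658  0.0604] [457.9 276.1]
tin side 359 [ 0.6636 -0.2808] 0.0352 0.0994 [ 0.6612 -0.2792  0.0994] [337.3 198.3]
plate top 593 [0.5898 0.0103] 0.0452 0.0202 [0.5804 0.0084 0.0202] [314.1 247.8]
plate side 944 [0.5845 0.0293] 0.0642 0.0197 [0.5889 0.0123 0.0197] [302.3 303.8]
fin top 36 [0.5892 0.0083] 0.0161 0.2819 [0.588  0.0038 0.2819] [312.1 227.8]
0.28724897844820996 [0.58733796 0.00388228 0.28413215]
fin side 271 [0.5882 0.0127] 0.0172 0.2734 [0.5874 0.0163 0.2734] [300.  224.6]
0.28519751329501397 [0.58804395 0.01333481 0.28308049]
slab ((0.6342017650604248, 0.04318137466907501), (0.2415745109319687, 0.21269597113132477), 13.743414878845215) 2368
tower ((0.6634665131568909, 0.028930269181728363), (0.1870330572128296, 0.1194768100976944), 13.968955039978027) 0.2757011668155855
```

Call:
move_arm(increments=[{"grip": 0, "linear": [0, 0, 0], "twist": -0.075}, {"grip": 0, "linear": [0, 0, 0], "twist": -0.075}, {"grip": 0, "linear": [0, 0, 0], "twist": -0.075}, {"grip": 0, "linear": [0, 0, 0], "twist": -0.075}, {"grip": 0, "linear": [0, 0, 0], "twist": -0.075}])

```text
clock: 0.6
eef_pos: [0.124, -0.4817, 0.2276]
tool_rot: [-0.341, 0.622, -0.616, 0.342]
ft_force: [0.3, 0.9, -0.3]
grip_width: 0.0852
```

```bash
cat > s.py <<'E'
from h import *
o=bot.get_obs();r=R.from_quat(o["tool_rot"]).as_matrix();p=o["eef_pos"]
print(o["clock"],"q",o["joint_pos"].round(3),"p",p.round(4),"rad",np.hypot(*p[:2]).round(4),"az",np.degrees(np.arctan2(p[1],p[0])).round(2))
print("X",r[:,0].round(3),"Y",r[:,1].round(3),"Z",r[:,2].round(3),"tilt",np.degrees(np.arccos(-r[2,1])).round(2),"F",o["ft_force"].round(2),"w",round(o["grip_width"],4))
E
python3 s.py
```

```text
0.6 q [-1.319  0.244 -0.     1.335  0.     0.815] p [ 0.124  -0.4817  0.2276] rad 0.4974 az -75.57
X [-0.534 -0.846 -0.006] Y [-0.002  0.008 -1.   ] Z [ 0.846 -0.534 -0.006] tilt 0.48 F [ 0.3   0.85 -0.27] w 0.0852
```

Call:
move_arm(increments=[{"grip": 0, "linear": [0, 0, 0], "twist": -0.075}, {"grip": 0, "linear": [0, 0, 0], "twist": -0.075}, {"grip": 0, "linear": [0, 0, 0], "twist": -0.075}, {"grip": 0, "linear": [0, -0.05, 0], "twist": -0.075}, {"grip": 0, "linear": [0, -0.05, 0], "twist": -0.075}])

```text
clock: 1.1
eef_pos: [0.1232, -0.479, 0.2438]
tool_rot: [-0.541, 0.456, -0.446, 0.548]
ft_force: [0.3, 0.2, 0.7]
grip_width: 0.0854
```

Call:
move_arm(increments=[{"grip": 0, "linear": [0.25, 0, 0], "twist": -0.03}, {"grip": 0, "linear": [0.25, 0, 0], "twist": 0}, {"grip": 0, "linear": [0.25, 0, 0], "twist": 0}, {"grip": 0, "linear": [0.25, 0, 0], "twist": 0}, {"grip": 0, "linear": [0.25, 0, 0], "twist": 0}])

```text
clock: 1.6
eef_pos: [0.1789, -0.7086, 0.2392]
tool_rot: [-0.554, 0.44, -0.426, 0.564]
ft_force: [-0.0, -1.8, 0.6]
grip_width: 0.0853
```

```bash
python3 s.py
```

```text
1.6 q [-1.323  0.799  0.931  1.726 -0.    -0.005] p [ 0.1789 -0.7086  0.2392] rad 0.7308 az -75.83
X [ 0.25  -0.968 -0.024] Y [-0.006  0.023 -1.   ] Z [0.968 0.25  0.   ] tilt 1.38 F [-0.02 -1.76  0.57] w 0.0853
```

Call:
move_arm(increments=[{"grip": 0, "linear": [0.25, 0, 0], "twist": 0}, {"grip": 0, "linear": [0.25, 0, 0], "twist": 0}, {"grip": 0, "linear": [0.25, 0, 0], "twist": 0}, {"grip": 0, "linear": [0.25, 0, 0], "twist": 0}, {"grip": 0, "linear": [0.25, 0, 0], "twist": 0}])

```text
clock: 2.1
eef_pos: [0.2076, -0.8175, 0.1673]
tool_rot: [0.576, -0.411, 0.455, -0.541]
ft_force: [-0.8, -0.4, -0.0]
grip_width: 0.0852
```

```bash
python3 s.py
```

```text
2.1 q [-1.322  1.061  1.272  1.703 -0.    -0.004] p [ 0.2076 -0.8175  0.1673] rad 0.8435 az -75.75
X [ 0.249 -0.965  0.078] Y [ 0.019 -0.076 -0.997] Z [ 0.968  0.25  -0.   ] tilt 4.49 F [-0.78 -0.36 -0.01] w 0.0852
```

Call:
move_arm(increments=[{"grip": 0, "linear": [0.2, -0.15, 0], "twist": 0}, {"grip": 0, "linear": [0.2, -0.15, 0], "twist": 0}, {"grip": 0, "linear": [0.2, -0.15, 0], "twist": 0}, {"grip": 0, "linear": [0.2, -0.15, 0], "twist": 0}, {"grip": 0, "linear": [0.2, -0.15, 0], "twist": 0}])

```text
clock: 2.6
eef_pos: [0.2147, -0.8424, 0.2702]
tool_rot: [0.609, -0.36, 0.5, -0.5]
ft_force: [0.0, -0.7, 0.7]
grip_width: 0.0853
```

```bash
python3 s.py
```

```text
2.6 q [-1.321  0.947  1.275  1.647 -0.    -0.003] p [ 0.2147 -0.8424  0.2702] rad 0.8693 az -75.7
X [ 0.242 -0.938  0.249] Y [ 0.061 -0.241 -0.968] Z [ 0.968  0.25  -0.001] tilt 14.42 F [ 0.01 -0.67  0.7 ] w 0.0853
```

Call:
move_arm(increments=[{"grip": 0, "linear": [0.25, 0, 0], "twist": 0}, {"grip": 0, "linear": [0.25, 0, 0], "twist": 0}, {"grip": 0, "linear": [0.25, 0, 0], "twist": 0}, {"grip": 0, "linear": [0.25, 0, 0], "twist": 0}, {"grip": 0, "linear": [0.25, 0, 0], "twist": 0}])

```text
clock: 3.1
eef_pos: [0.2356, -0.9222, 0.3007]
tool_rot: [0.645, -0.292, 0.551, -0.443]
ft_force: [-0.8, 0.1, 0.2]
grip_width: 0.0855
```

```bash
python3 s.py
```

```text
3.1 q [-1.321  0.948  1.275  1.429 -0.    -0.002] p [ 0.2356 -0.9222  0.3007] rad 0.9518 az -75.67
X [ 0.223 -0.864  0.452] Y [ 0.112 -0.438 -0.892] Z [ 0.968  0.249 -0.001] tilt 26.88 F [-0.83  0.09  0.22] w 0.0855
```

Call:
move_arm(increments=[{"grip": 0, "linear": [0.25, 0, 0], "twist": 0}, {"grip": 0, "linear": [0.25, 0, 0], "twist": 0}, {"grip": 0, "linear": [0.25, 0, 0], "twist": 0}, {"grip": 0, "linear": [0.25, 0, 0], "twist": 0}, {"grip": 0, "linear": [0.25, 0, 0], "twist": 0}])

```text
clock: 3.6
eef_pos: [0.2508, -0.9793, 0.3681]
tool_rot: [0.672, -0.223, 0.594, -0.382]
ft_force: [-0.1, 0.2, 0.1]
grip_width: 0.0857
```

```bash
python3 s.py
```

```text
3.6 q [-1.320e+00  9.200e-01  1.275e+00  1.247e+00 -1.000e-03 -2.000e-03] p [ 0.2508 -0.9793  0.3681] rad 1.0109 az -75.64
X [ 0.195 -0.753  0.628] Y [ 0.155 -0.608 -0.778] Z [ 0.968  0.249 -0.002] tilt 38.9 F [-0.12  0.24  0.07] w 0.0857
```

```bash
cat > plan.py <<'E'
import sys
from h import *
o=bot.get_obs();r=R.from_quat(o["tool_rot"]).as_matrix();p=o["eef_pos"]
for a in sys.argv[1:]:
    t=np.array(eval(a),float);d=t-p;n=np.linalg.norm(d);print("to",t.round(4),"dist",n.round(4),"total/0.2:",(r.T@d/.2).round(3),"per 50mm row:",(r.T@d/n*.25).round(3),"rows",(n/.05).round(2));p=t
E
python3 plan.py "[.42,-.3,.42]" "[.45,.65,.42]"
```

```text
to [ 0.42 -0.3   0.42] dist 0.702 total/0.2: [-2.231 -2.137  1.666] per 50mm row: [-0.159 -0.152  0.119] rows 14.04
to [0.45 0.65 0.42] dist 0.9505 total/0.2: [-3.55  -2.867  1.329] per 50mm row: [-0.187 -0.151  0.07 ] rows 19.01
```

Call:
move_arm(increments=[{"grip": 0, "linear": [-0.16, -0.15, 0.12], "twist": 0}, {"grip": 0, "linear": [-0.16, -0.15, 0.12], "twist": 0}, {"grip": 0, "linear": [-0.16, -0.15, 0.12], "twist": 0}, {"grip": 0, "linear": [-0.16, -0.15, 0.12], "twist": 0}, {"grip": 0, "linear": [-0.16, -0.15, 0.12], "twist": 0}])

```text
clock: 4.1
eef_pos: [0.304, -0.7688, 0.3913]
tool_rot: [0.672, -0.218, 0.6, -0.375]
ft_force: [0.9, -0.7, -0.0]
grip_width: 0.0854
```

Call:
move_arm(increments=[{"grip": 0, "linear": [-0.16, -0.15, 0.12], "twist": 0}, {"grip": 0, "linear": [-0.16, -0.15, 0.12], "twist": 0}, {"grip": 0, "linear": [-0.16, -0.15, 0.12], "twist": 0}, {"grip": 0, "linear": [-0.16, -0.15, 0.12], "twist": 0}, {"grip": 0, "linear": [-0.16, -0.15, 0.12], "twist": 0}])

```text
clock: 4.6
eef_pos: [0.3633, -0.5282, 0.4228]
tool_rot: [0.671, -0.206, 0.61, -0.367]
ft_force: [0.7, -0.6, 0.2]
grip_width: 0.0855
```

```bash
python3 s.py;python3 plan.py "[.42,-.3,.42]" "[.45,.65,.42]"
```

```text
4.6 q [-0.818  0.002 -0.032  0.868 -0.321  0.401] p [ 0.3633 -0.5282  0.4228] rad 0.6411 az -55.48
X [ 0.171 -0.725  0.667] Y [ 0.171 -0.645 -0.745] Z [0.97  0.242 0.014] tilt 41.86 F [ 0.7  -0.64  0.24] w 0.0855
to [ 0.42 -0.3   0.42] dist 0.2351 total/0.2: [-0.788 -0.677  0.55 ] per 50mm row: [-0.168 -0.144  0.117] rows 4.7
to [0.45 0.65 0.42] dist 0.9505 total/0.2: [-3.418 -3.038  1.293] per 50mm row: [-0.18  -0.16   0.068] rows 19.01
```

Call:
move_arm(increments=[{"grip": 0, "linear": [-0.17, -0.145, 0.115], "twist": 0}, {"grip": 0, "linear": [-0.17, -0.145, 0.115], "twist": 0}, {"grip": 0, "linear": [-0.17, -0.145, 0.115], "twist": 0}, {"grip": 0, "linear": [-0.17, -0.145, 0.115], "twist": 0}, {"grip": 0, "linear": [-0.18, -0.16, 0.07], "twist": 0}])

```text
clock: 5.1
eef_pos: [0.4068, -0.2836, 0.4379]
tool_rot: [0.663, -0.194, 0.624, -0.365]
ft_force: [1.2, 1.4, -0.0]
grip_width: 0.0851
```

Call:
move_arm(increments=[{"grip": 0, "linear": [-0.18, -0.16, 0.07], "twist": 0}, {"grip": 0, "linear": [-0.18, -0.16, 0.07], "twist": 0}, {"grip": 0, "linear": [-0.18, -0.16, 0.07], "twist": 0}, {"grip": 0, "linear": [-0.18, -0.16, 0.07], "twist": 0}, {"grip": 0, "linear": [-0.18, -0.16, 0.07], "twist": 0}])

```text
clock: 5.6
eef_pos: [0.4114, -0.0342, 0.4499]
tool_rot: [0.648, -0.188, 0.638, -0.371]
ft_force: [1.7, 0.3, -0.2]
grip_width: 0.0853
```

```bash
python3 s.py;python3 plan.py "[.45,.65,.42]"
```

```text
5.6 q [ 0.448  0.     0.071  1.747 -0.759  1.852] p [ 0.4114 -0.0342  0.4499] rad 0.4128 az -4.76
X [ 0.115 -0.717  0.687] Y [ 0.229 -0.654 -0.721] Z [0.967 0.241 0.089] tilt 43.84 F [ 1.69  0.25 -0.19] w 0.0853
to [0.45 0.65 0.42] dist 0.686 total/0.2: [-2.535 -2.084  0.996] per 50mm row: [-0.185 -0.152  0.073] rows 13.72
```

Call:
move_arm(increments=[{"grip": 0, "linear": [-0.185, -0.15, 0.075], "twist": 0}, {"grip": 0, "linear": [-0.185, -0.15, 0.075], "twist": 0}, {"grip": 0, "linear": [-0.185, -0.15, 0.075], "twist": 0}, {"grip": 0, "linear": [-0.185, -0.15, 0.075], "twist": 0}, {"grip": 0, "linear": [-0.185, -0.15, 0.075], "twist": 0}])

```text
clock: 6.1
eef_pos: [0.4237, 0.2154, 0.4531]
tool_rot: [0.634, -0.189, 0.645, -0.383]
ft_force: [2.1, 0.0, 0.3]
grip_width: 0.0855
```

Call:
move_arm(increments=[{"grip": 0, "linear": [0, 0, 0], "twist": -0.075}, {"grip": 0, "linear": [0, 0, 0], "twist": -0.075}, {"grip": 0, "linear": [0, 0, 0], "twist": -0.075}, {"grip": 0, "linear": [0, 0, 0], "twist": -0.075}, {"grip": 0, "linear": [0, 0, 0], "twist": -0.075}])

```text
clock: 6.6
eef_pos: [0.4236, 0.2247, 0.4575]
tool_rot: [0.821, -0.031, 0.367, -0.436]
ft_force: [-0.2, 0.9, 0.8]
grip_width: 0.0853
```

Call:
move_arm(increments=[{"grip": 0, "linear": [0, 0, 0], "twist": -0.075}, {"grip": 0, "linear": [0, 0, 0], "twist": -0.075}, {"grip": 0, "linear": [0, 0, 0], "twist": -0.075}, {"grip": 0, "linear": [0, 0, 0], "twist": -0.075}, {"grip": 0, "linear": [0, 0, 0], "twist": -0.075}])

```text
clock: 7.1
eef_pos: [0.4215, 0.223, 0.4702]
tool_rot: [0.893, 0.139, 0.044, -0.427]
ft_force: [0.1, 0.3, 0.7]
grip_width: 0.0852
```

```bash
python3 s.py;python3 plan.py "[.45,.65,.42]" "[.96,1.5,.42]"
```

```text
7.1 q [ 0.879  0.373  0.592  2.144 -0.644  0.854] p [0.4215 0.223  0.4702] rad 0.4768 az 27.89
X [0.958 0.211 0.196] Y [ 0.285 -0.597 -0.75 ] Z [-0.041  0.774 -0.632] tilt 41.43 F [0.09 0.3  0.71] w 0.0852
to [0.45 0.65 0.42] dist 0.4309 total/0.2: [ 0.538 -1.046  1.805] per 50mm row: [ 0.062 -0.121  0.209] rows 8.62
to [0.96 1.5  0.42] dist 0.9913 total/0.2: [ 3.339 -1.809  3.185] per 50mm row: [ 0.168 -0.091  0.161] rows 19.83
```

Call:
move_arm(increments=[{"grip": 0, "linear": [0.1, -0.12, 0.2], "twist": 0}, {"grip": 0, "linear": [0.1, -0.12, 0.2], "twist": 0}, {"grip": 0, "linear": [0.1, -0.12, 0.2], "twist": 0}, {"grip": 0, "linear": [0.1, -0.12, 0.2], "twist": 0}, {"grip": 0, "linear": [0.1, -0.12, 0.2], "twist": 0}])

```text
clock: 7.6
eef_pos: [0.4646, 0.4122, 0.4084]
tool_rot: [0.861, 0.181, 0.071, -0.47]
ft_force: [0.7, -0.7, -0.0]
grip_width: 0.0856
```

```bash
python3 s.py;python3 plan.py "[.45,.65,.42]" "[.96,1.5,.42]"
```

```text
7.6 q [ 1.014  0.7    1.007  2.148 -0.621  0.937] p [0.4646 0.4122 0.4084] rad 0.6211 az 41.58
X [0.924 0.245 0.294] Y [ 0.379 -0.492 -0.784] Z [-0.047  0.835 -0.548] tilt 38.41 F [ 0.65 -0.7  -0.03] w 0.0856
to [0.45 0.65 0.42] dist 0.2385 total/0.2: [ 0.241 -0.658  0.965] per 50mm row: [ 0.05  -0.138  0.202] rows 4.77
to [0.96 1.5  0.42] dist 0.9913 total/0.2: [ 3.397 -1.124  3.43 ] per 50mm row: [ 0.171 -0.057  0.173] rows 19.83
```

Call:
move_arm(increments=[{"grip": 0, "linear": [0.1, -0.12, 0.2], "twist": 0}, {"grip": 0, "linear": [0.1, -0.12, 0.2], "twist": 0}, {"grip": 0, "linear": [0.1, -0.12, 0.2], "twist": 0}, {"grip": 0, "linear": [0.1, -0.12, 0.2], "twist": 0}, {"grip": 0, "linear": [0.1, -0.12, 0.2], "twist": 0}])

```text
clock: 8.1
eef_pos: [0.4436, 0.5423, 0.3641]
tool_rot: [0.827, 0.228, 0.097, -0.504]
ft_force: [-0.2, 0.5, -1.2]
grip_width: 0.0852
```

```bash
python3 s.py;python3 plan.py "[.45,.65,.42]" "[.96,1.5,.42]"
```

```text
8.1 q [ 1.145  0.893  1.274  2.148 -0.634  1.013] p [0.4436 0.5423 0.3641] rad 0.7006 az 50.72
X [0.877 0.28  0.39 ] Y [ 0.475 -0.388 -0.79 ] Z [-0.07   0.878 -0.473] tilt 37.82 F [-0.19  0.46 -1.16] w 0.0852
to [0.45 0.65 0.42] dist 0.1215 total/0.2: [ 0.288 -0.414  0.338] per 50mm row: [ 0.119 -0.17   0.139] rows 2.43
to [0.96 1.5  0.42] dist 0.9913 total/0.2: [ 3.427 -0.436  3.554] per 50mm row: [ 0.173 -0.022  0.179] rows 19.83
```

Call:
move_arm(increments=[{"grip": 0, "linear": [0.13, -0.085, 0.195], "twist": 0}, {"grip": 0, "linear": [0.13, -0.085, 0.195], "twist": 0}, {"grip": 0, "linear": [0.13, -0.085, 0.195], "twist": 0}, {"grip": 0, "linear": [0.13, -0.085, 0.195], "twist": 0}, {"grip": 0, "linear": [0.13, -0.085, 0.195], "twist": 0}])

```text
clock: 8.6
eef_pos: [0.3862, 0.5952, 0.3486]
tool_rot: [0.815, 0.262, 0.122, -0.502]
ft_force: [0.2, 0.1, -0.4]
grip_width: 0.0857
```

```bash
python3 s.py
```

```text
8.6 q [ 1.269  0.929  1.275  2.149 -0.684  1.141] p [0.3862 0.5952 0.3486] rad 0.7095 az 57.02
X [0.833 0.304 0.463] Y [ 0.55  -0.358 -0.754] Z [-0.064  0.883 -0.466] tilt 41.05 F [ 0.23  0.07 -0.35] w 0.0857
```

Call:
move_arm(increments=[{"grip": 0, "linear": [0.13, -0.03, 0.21], "twist": 0}, {"grip": 0, "linear": [0.13, -0.03, 0.21], "twist": 0}, {"grip": 0, "linear": [0.13, -0.03, 0.21], "twist": 0}, {"grip": 0, "linear": [0.13, -0.03, 0.21], "twist": 0}, {"grip": 0, "linear": [0.13, -0.03, 0.21], "twist": 0}])

```text
clock: 9.1
eef_pos: [0.3541, 0.6307, 0.3051]
tool_rot: [0.815, 0.29, 0.146, -0.48]
ft_force: [-1.0, -0.4, 0.0]
grip_width: 0.0855
```

```bash
python3 s.py
```

```text
9.1 q [ 1.348  1.009  1.274  2.149 -0.747  1.252] p [0.3541 0.6307 0.3051] rad 0.7233 az 60.69
X [0.789 0.331 0.517] Y [ 0.613 -0.371 -0.698] Z [-0.04   0.868 -0.496] tilt 45.73 F [-1.02 -0.35  0.01] w 0.0855
```

Call:
move_arm(increments=[{"grip": 0, "linear": [0.2, -0.13, 0.085], "twist": 0}, {"grip": 0, "linear": [0.2, -0.13, 0.085], "twist": 0}, {"grip": 0, "linear": [0.2, -0.13, 0.085], "twist": 0}, {"grip": 0, "linear": [0.2, -0.13, 0.085], "twist": 0}, {"grip": 0, "linear": [0.2, -0.13, 0.085], "twist": 0}])

```text
clock: 9.6
eef_pos: [0.3593, 0.6258, 0.3947]
tool_rot: [0.786, 0.337, 0.163, -0.493]
ft_force: [-0.7, -0.2, -0.3]
grip_width: 0.0856
```

```bash
python3 s.py
```

```text
9.6 q [ 1.364  0.904  1.275  2.149 -0.825  1.184] p [0.3593 0.6258 0.3947] rad 0.7216 az 60.14
X [0.719 0.369 0.588] Y [ 0.691 -0.287 -0.664] Z [-0.076  0.884 -0.462] tilt 48.41 F [-0.73 -0.21 -0.35] w 0.0856
```

Call:
move_arm(increments=[{"grip": 0, "linear": [-0.147, 0.166, 0.115], "twist": 0}, {"grip": 0, "linear": [-0.147, 0.166, 0.115], "twist": 0}, {"grip": 0, "linear": [-0.147, 0.166, 0.115], "twist": 0}, {"grip": 0, "linear": [-0.12, 0.13, 0.09], "twist": 0}, {"grip": 0, "linear": [0.107, -0.088, 0.21], "twist": 0}])

```text
clock: 10.1
eef_pos: [0.358, 0.6464, 0.2176]
tool_rot: [0.793, 0.339, 0.157, -0.482]
ft_force: [-1.8, -5.8, -13.1]
grip_width: 0.0854
```

```bash
python3 s.py
```

```text
10.1 q [ 1.372  0.905  0.809  1.718 -0.826  1.195] p [0.358  0.6464 0.2176] rad 0.7389 az 61.02
X [0.721 0.386 0.576] Y [ 0.689 -0.305 -0.658] Z [-0.078  0.87  -0.486] tilt 48.88 F [ -1.82  -5.81 -13.09] w 0.0854
```

Call:
move_arm(increments=[{"grip": 0, "linear": [0.12, -0.1, 0.2], "twist": 0}, {"grip": 0, "linear": [0.12, -0.1, 0.2], "twist": 0}, {"grip": 0, "linear": [0.12, -0.1, 0.2], "twist": 0}, {"grip": 0, "linear": [0.12, -0.1, 0.2], "twist": 0}, {"grip": 0, "linear": [0.12, -0.1, 0.2], "twist": 0}])

```text
clock: 10.6
eef_pos: [0.3498, 0.7601, 0.2178]
tool_rot: [0.75, 0.383, 0.155, -0.516]
ft_force: [0.3, -0.4, 0.3]
grip_width: 0.0855
```

```bash
python3 s.py
```

```text
10.6 q [ 1.416  1.127  1.274  1.806 -0.853  1.1  ] p [0.3498 0.7601 0.2178] rad 0.8367 az 65.29
X [0.658 0.415 0.628] Y [ 0.735 -0.173 -0.655] Z [-0.163  0.893 -0.419] tilt 49.05 F [ 0.32 -0.38  0.26] w 0.0855
```

Call:
move_arm(increments=[{"grip": 0, "linear": [0.09, -0.1, 0.21], "twist": 0}, {"grip": 0, "linear": [0.09, -0.1, 0.21], "twist": 0}, {"grip": 0, "linear": [0.09, -0.1, 0.21], "twist": 0}, {"grip": 0, "linear": [0.09, -0.1, 0.21], "twist": 0}, {"grip": 0, "linear": [0.09, -0.1, 0.21], "twist": 0}])

```text
clock: 11.1
eef_pos: [0.295, 0.8482, 0.2264]
tool_rot: [0.681, 0.436, 0.158, -0.567]
ft_force: [0.5, 0.4, 0.2]
grip_width: 0.0854
```

```bash
python3 s.py
```

```text
11.1 q [ 1.499  1.125  1.275  1.598 -0.876  1.003] p [0.295  0.8482 0.2264] rad 0.898 az 70.82
X [0.571 0.414 0.709] Y [ 0.772  0.023 -0.635] Z [-0.28   0.91  -0.307] tilt 50.56 F [0.5  0.39 0.2 ] w 0.0854
```

Call:
move_arm(increments=[{"grip": 0, "linear": [0.09, -0.07, 0.22], "twist": 0}, {"grip": 0, "linear": [0.09, -0.07, 0.22], "twist": 0}, {"grip": 0, "linear": [0.09, -0.07, 0.22], "twist": 0}, {"grip": 0, "linear": [0.09, -0.07, 0.22], "twist": 0}, {"grip": 0, "linear": [0.09, -0.07, 0.22], "twist": 0}])

```text
clock: 11.6
eef_pos: [0.2335, 0.9339, 0.2467]
tool_rot: [-0.603, -0.485, -0.159, 0.613]
ft_force: [-0.1, -0.0, 0.3]
grip_width: 0.0851
```

```bash
python3 s.py
```

```text
11.6 q [ 1.574  1.125  1.275  1.362 -0.895  0.878] p [0.2335 0.9339 0.2467] rad 0.9627 az 75.96
X [0.48  0.39  0.786] Y [ 0.78   0.222 -0.586] Z [-0.403  0.894 -0.197] tilt 54.14 F [-0.15 -0.03  0.29] w 0.0851
```

Call:
move_arm(increments=[{"grip": 0, "linear": [0, 0, 0], "twist": 0.06}, {"grip": 0, "linear": [0, 0, 0], "twist": 0.06}, {"grip": 0, "linear": [-0.1, -0.05, -0.1], "twist": 0}, {"grip": 0, "linear": [0, 0, -0.25], "twist": 0}, {"grip": 0, "linear": [0, 0, -0.25], "twist": 0}])

```text
clock: 12.1
eef_pos: [0.2373, 0.8509, 0.2447]
tool_rot: [-0.572, -0.406, -0.233, 0.673]
ft_force: [-0.1, 2.2, 0.2]
grip_width: 0.0853
```

```bash
python3 s.py; python3 plan.py "[.5,.25,.42]" "[.52,-.2,.4]"
```

```text
12.1 q [ 1.57   0.804  0.609  0.989 -0.892  1.106] p [0.2373 0.8509 0.2447] rad 0.8834 az 74.42
X [0.561 0.152 0.814] Y [ 0.779  0.236 -0.581] Z [-0.28   0.96   0.014] tilt 54.46 F [-0.1   2.18  0.21] w 0.0853
to [0.5  0.25 0.42] dist 0.6788 total/0.2: [ 0.994 -0.196 -3.239] per 50mm row: [ 0.073 -0.014 -0.239] rows 13.58
to [ 0.52 -0.2   0.4 ] dist 0.4509 total/0.2: [-0.367 -0.395 -2.189] per 50mm row: [-0.041 -0.044 -0.243] rows 9.02
```

Call:
move_arm(increments=[{"grip": 0, "linear": [0.08, -0.015, -0.235], "twist": 0}, {"grip": 0, "linear": [0.08, -0.015, -0.235], "twist": 0}, {"grip": 0, "linear": [0.08, -0.015, -0.235], "twist": 0}, {"grip": 0, "linear": [0.08, -0.015, -0.235], "twist": 0}, {"grip": 0, "linear": [0.08, -0.015, -0.235], "twist": 0}])

```text
clock: 12.6
eef_pos: [0.3343, 0.6309, 0.3229]
tool_rot: [-0.569, -0.408, -0.235, 0.675]
ft_force: [1.6, 0.1, 0.6]
grip_width: 0.0854
```

Call:
move_arm(increments=[{"grip": 0, "linear": [0.08, -0.015, -0.235], "twist": 0}, {"grip": 0, "linear": [0.08, -0.015, -0.235], "twist": 0}, {"grip": 0, "linear": [0.08, -0.015, -0.235], "twist": 0}, {"grip": 0, "linear": [0.08, -0.015, -0.235], "twist": 0}, {"grip": 0, "linear": [0.08, -0.015, -0.235], "twist": 0}])

```text
clock: 13.1
eef_pos: [0.43, 0.4145, 0.4034]
tool_rot: [-0.561, -0.411, -0.242, 0.677]
ft_force: [0.0, -0.0, 0.5]
grip_width: 0.0853
```

```bash
python3 s.py; python3 plan.py "[.5,.25,.42]" "[.52,-.2,.4]"
```

```text
13.1 q [ 1.057 -0.139 -0.383  0.501 -0.597  0.518] p [0.43   0.4145 0.4034] rad 0.5973 az 43.95
X [0.546 0.133 0.827] Y [ 0.788  0.253 -0.561] Z [-0.284  0.958  0.033] tilt 55.89 F [ 0.03 -0.04  0.53] w 0.0853
to [0.5  0.25 0.42] dist 0.1795 total/0.2: [ 0.15   0.022 -0.885] per 50mm row: [ 0.042  0.006 -0.246] rows 3.59
to [ 0.52 -0.2   0.4 ] dist 0.4509 total/0.2: [-0.328 -0.433 -2.188] per 50mm row: [-0.036 -0.048 -0.243] rows 9.02
```

Call:
move_arm(increments=[{"grip": 0, "linear": [0.045, 0, -0.245], "twist": 0}, {"grip": 0, "linear": [0.045, 0, -0.245], "twist": 0}, {"grip": 0, "linear": [0.045, 0, -0.245], "twist": 0}, {"grip": 0, "linear": [-0.04, -0.05, -0.24], "twist": 0}, {"grip": 0, "linear": [-0.04, -0.05, -0.24], "twist": 0}])

```text
clock: 13.6
eef_pos: [0.4856, 0.1777, 0.4329]
tool_rot: [-0.553, -0.419, -0.253, 0.675]
ft_force: [0.8, -1.5, -0.8]
grip_width: 0.0856
```

Call:
move_arm(increments=[{"grip": 0, "linear": [-0.04, -0.05, -0.24], "twist": 0}, {"grip": 0, "linear": [-0.04, -0.05, -0.24], "twist": 0}, {"grip": 0, "linear": [-0.04, -0.05, -0.24], "twist": 0}, {"grip": 0, "linear": [-0.04, -0.05, -0.24], "twist": 0}, {"grip": 0, "linear": [-0.04, -0.05, -0.24], "twist": 0}])

```text
clock: 14.1
eef_pos: [0.4853, -0.068, 0.4327]
tool_rot: [-0.553, -0.431, -0.261, 0.664]
ft_force: [0.9, 0.4, -1.1]
grip_width: 0.0856
```

```bash
python3 s.py
cat > pre.py <<'E'
from h import *
import sys
o=bot.get_obs();r=R.from_quat(o["tool_rot"]).as_matrix();p=o["eef_pos"]
# tcp goal so that point k behind TCP is at the given point g; back off b
g=np.array(eval(sys.argv[1]));k=float(sys.argv[2])
for b in map(float,sys.argv[3:]):
    t=g+r[:,1]*(k-b);d=r.T@(t-p)/.2;print("back",b,"tcp",t.round(4),"lin total",d.round(3))
E
python3 pre.py "[.662,-.2825,.068]" .024 .11 0
```

```text
14.1 q [-0.551 -0.392 -0.519  0.603  0.703 -0.504] p [ 0.4853 -0.068   0.4327] rad 0.49 az -7.98
X [0.493 0.13  0.861] Y [ 0.823  0.253 -0.509] Z [-0.284  0.959  0.018] tilt 59.4 F [ 0.9   0.36 -1.1 ] w 0.0856
back 0.11 tcp [ 0.5912 -0.3043  0.1118] lin total [-1.273  0.954 -1.312]
back 0.0 tcp [ 0.6817 -0.2764  0.0558] lin total [-1.273  1.504 -1.312]
```

Call:
move_arm(increments=[{"grip": 0, "linear": [-0.14, 0.1, -0.15], "twist": 0}, {"grip": 0, "linear": [-0.14, 0.1, -0.15], "twist": 0}, {"grip": 0, "linear": [-0.14, 0.1, -0.15], "twist": 0}, {"grip": 0, "linear": [-0.14, 0.1, -0.15], "twist": 0}, {"grip": 0, "linear": [-0.14, 0.1, -0.15], "twist": 0}])

```text
clock: 14.6
eef_pos: [0.5423, -0.2248, 0.2774]
tool_rot: [-0.563, -0.44, -0.269, 0.646]
ft_force: [0.4, -0.7, -0.3]
grip_width: 0.0858
```

```bash
python3 s.py; python3 pre.py "[.662,-.2825,.068]" .024 .11 0
```

```text
14.6 q [-0.794  0.052 -0.6    0.196  0.857 -0.733] p [ 0.5423 -0.2248  0.2774] rad 0.587 az -22.51
X [0.468 0.148 0.871] Y [ 0.843  0.221 -0.491] Z [-0.265  0.964 -0.021] tilt 60.62 F [ 0.41 -0.66 -0.26] w 0.0858
back 0.11 tcp [ 0.5895 -0.3015  0.1102] lin total [-0.675  0.525 -0.414]
back 0.0 tcp [ 0.6822 -0.2772  0.0562] lin total [-0.675  1.075 -0.414]
```

Call:
move_arm(increments=[{"grip": 0, "linear": [-0.14, 0.1, -0.08], "twist": 0.012}, {"grip": 0, "linear": [-0.14, 0.1, -0.08], "twist": 0}, {"grip": 0, "linear": [-0.14, 0.1, -0.08], "twist": 0}, {"grip": 0, "linear": [-0.14, 0.1, -0.08], "twist": 0}, {"grip": 0, "linear": [-0.1, 0.08, -0.06], "twist": 0}])

```text
clock: 15.1
eef_pos: [0.5835, -0.3067, 0.1205]
tool_rot: [-0.568, -0.436, -0.277, 0.641]
ft_force: [0.3, -0.2, -0.2]
grip_width: 0.0853
```

```bash
python3 s.py; python3 pre.py "[.662,-.2825,.068]" .024 .11 0
python3 - <<'E'
from h import *
p,d=bot.camera("side");c=p[140:300,250:460];cv2.imwrite("pics/pre.png",cv2.resize(c,None,fx=3,fy=3,interpolation=cv2.INTER_CUBIC))
E
```

```text
15.1 q [-0.847  0.47  -0.578 -0.18   0.88  -0.766] p [ 0.5835 -0.3067  0.1205] rad 0.6591 az -27.73
X [0.466 0.139 0.874] Y [ 0.85   0.202 -0.486] Z [-0.244  0.969 -0.024] tilt 60.92 F [ 0.3  -0.2  -0.25] w 0.0853
back 0.11 tcp [ 0.5889 -0.2999  0.1098] lin total [-0.029  0.056  0.028]
back 0.0 tcp [ 0.6824 -0.2776  0.0563] lin total [-0.029  0.606  0.028]
```

View pics/pre.png

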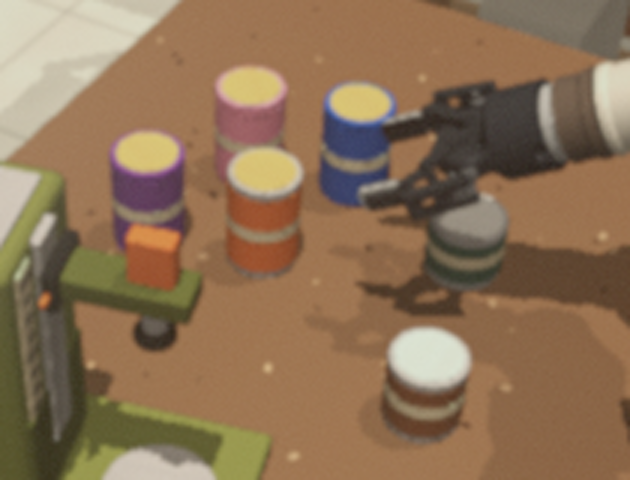

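Call:
move_arm(increments=[{"grip": 0, "linear": [-0.015, 0.15, 0.014], "twist": 0.012}, {"grip": 0, "linear": [-0.015, 0.15, 0.014], "twist": 0}, {"grip": 0, "linear": [0, 0.15, 0], "twist": 0}, {"grip": 0, "linear": [0, 0.1, 0], "twist": 0}, {"grip": 0, "linear": [0, 0, 0], "twist": 0}])

```text
clock: 15.65
eef_pos: [0.6781, -0.2864, 0.0647]
tool_rot: [-0.569, -0.428, -0.286, 0.641]
ft_force: [0.3, -0.3, 0.6]
grip_width: 0.0853
```

```bash
python3 s.py; python3 pre.py "[.662,-.2825,.068]" .024 0
```

```text
15.65 q [-0.687  0.651 -0.498 -0.417  0.759 -0.57 ] p [ 0.6781 -0.2864  0.0647] rad 0.7361 az -22.9
X [0.47  0.121 0.875] Y [ 0.854  0.189 -0.485] Z [-0.224  0.974 -0.014] tilt 61.01 F [ 0.34 -0.26  0.63] w 0.0853
back 0.0 tcp [ 0.6825 -0.278   0.0564] lin total [-0.021  0.047  0.037]
```

Call:
move_arm(increments=[{"grip": 0, "linear": [-0.01, 0.025, 0.018], "twist": 0.004}, {"grip": 0, "linear": [-0.01, 0.02, 0.018], "twist": 0.004}, {"grip": 0, "linear": [0, 0, 0.004], "twist": 0}, {"grip": 1, "linear": [0, 0, 0], "twist": 0}, {"grip": 1, "linear": [0, 0, 0], "twist": 0}])

```text
clock: 16.15
eef_pos: [0.6823, -0.2792, 0.0629]
tool_rot: [-0.568, -0.425, -0.292, 0.642]
ft_force: [0.1, 0.7, -2.2]
grip_width: 0.0646
```

```bash
python3 s.py; python3 pre.py "[.662,-.2825,.068]" .024 0
```

```text
16.15 q [-0.671  0.655 -0.511 -0.454  0.744 -0.536] p [ 0.6823 -0.2792  0.0629] rad 0.7372 az -22.26
X [0.469 0.108 0.877] Y [ 0.857  0.184 -0.481] Z [-0.213  0.977 -0.006] tilt 61.25 F [ 0.07  0.66 -2.16] w 0.0646
back 0.0 tcp [ 0.6826 -0.2781  0.0565] lin total [-0.027  0.018  0.006]
```

Call:
move_arm(increments=[{"grip": 1, "linear": [0, 0, 0], "twist": 0}, {"grip": 1, "linear": [0, 0, 0], "twist": 0}, {"grip": 1, "linear": [0, 0, 0], "twist": 0}, {"grip": 1, "linear": [0, 0, 0], "twist": 0}, {"grip": 1, "linear": [0, 0, 0], "twist": 0}])

```text
clock: 16.65
eef_pos: [0.6818, -0.2796, 0.0628]
tool_rot: [-0.568, -0.424, -0.292, 0.642]
ft_force: [0.9, 1.1, -0.8]
grip_width: 0.0645
```

```bash
python3 s.py; python3 pre.py "[.662,-.2825,.068]" .024 0
```

```text
16.65 q [-0.672  0.655 -0.511 -0.453  0.744 -0.536] p [ 0.6818 -0.2796  0.0628] rad 0.7369 az -22.3
X [0.469 0.106 0.877] Y [ 0.857  0.184 -0.481] Z [-0.213  0.977 -0.005] tilt 61.24 F [ 0.94  1.11 -0.76] w 0.0645
back 0.0 tcp [ 0.6826 -0.2781  0.0565] lin total [-0.025  0.02   0.007]
```

```bash
cat > tin.py <<'E'
# estimated tin pose while held, error to plate
from h import *
import os
o=bot.get_obs();r=R.from_quat(o["tool_rot"]).as_matrix();p=o["eef_pos"]
if not os.path.exists("ref.npz"): np.savez("ref.npz",r=r,p=p)
f=np.load("ref.npz");off=f["r"].T@(np.array([.662,-.2825,0])-f["p"]);D=r@f["r"].T
b=p+r@off;ax=D[:,2];g=np.array([.589,.0107,.0])
print("tin base",b.round(4),"lean deg",np.degrees(np.arcsin(ax[:2])).round(2),"to plate xy -> lin total (level)",(r.T@np.array([*(g-b)[:2],0])/.2).round(3),"up10mm",(r.T@[0,0,.05]).round(3))
E
python3 tin.py
```

```text
tin base [ 0.662  -0.2825  0.    ] lean deg [0. 0.] to plate xy -> lin total (level) [-0.015 -0.043  1.51 ] up10mm [ 0.044 -0.024 -0.   ]
```

Call:
move_arm(increments=[{"grip": 1, "linear": [0.07, -0.04, 0], "twist": 0}, {"grip": 1, "linear": [0.08, -0.04, 0], "twist": 0}, {"grip": 1, "linear": [0.07, -0.04, 0], "twist": 0}, {"grip": 1, "linear": [0, 0, 0], "twist": 0}, {"grip": 1, "linear": [0, 0, 0], "twist": 0}])

```text
clock: 17.15
eef_pos: [0.6775, -0.2778, 0.1056]
tool_rot: [-0.569, -0.417, -0.291, 0.647]
ft_force: [0.5, -0.3, -3.8]
grip_width: 0.0647
```

```bash
python3 s.py; python3 tin.py
```

```text
17.15 q [-0.672  0.556 -0.499 -0.326  0.738 -0.536] p [ 0.6775 -0.2778  0.1056] rad 0.7323 az -22.3
X [0.483 0.098 0.87 ] Y [ 0.85   0.184 -0.493] Z [-0.208  0.978  0.005] tilt 60.45 F [ 0.48 -0.29 -3.83] w 0.0647
tin base [ 0.6567 -0.2802  0.0431] lean deg [ 0.89 -0.41] to plate xy -> lin total (level) [-0.021 -0.02   1.493] up10mm [ 0.043 -0.025  0.   ]
```

Call:
move_arm(increments=[{"grip": 1, "linear": [0, 0, 0.1], "twist": 0}, {"grip": 1, "linear": [0, 0, 0.12], "twist": 0}, {"grip": 1, "linear": [0, 0, 0.12], "twist": 0}, {"grip": 1, "linear": [0, 0, 0.12], "twist": 0}, {"grip": 1, "linear": [0, 0, 0.12], "twist": 0}])

```text
clock: 17.65
eef_pos: [0.6503, -0.1644, 0.0986]
tool_rot: [-0.571, -0.411, -0.291, 0.648]
ft_force: [-0.0, 0.0, -4.2]
grip_width: 0.0649
```

```bash
python3 s.py; python3 tin.py
```

```text
17.65 q [-0.507  0.482 -0.742 -0.57   0.603 -0.398] p [ 0.6503 -0.1644  0.0986] rad 0.6708 az -14.19
X [0.493 0.091 0.865] Y [ 0.847  0.178 -0.501] Z [-0.2   0.98  0.01] tilt 59.93 F [-0.    0.03 -4.16] w 0.0649
tin base [ 0.6289 -0.1664  0.0363] lean deg [ 1.46 -0.6 ] to plate xy -> lin total (level) [-0.017 -0.011  0.907] up10mm [ 0.043 -0.025  0.001]
```

Call:
move_arm(increments=[{"grip": 1, "linear": [0.018, -0.012, 0.12], "twist": 0}, {"grip": 1, "linear": [0.014, -0.01, 0.12], "twist": 0}, {"grip": 1, "linear": [0.014, -0.01, 0.12], "twist": 0}, {"grip": 1, "linear": [0.01, -0.007, 0.12], "twist": 0}, {"grip": 1, "linear": [0.01, -0.007, 0.12], "twist": 0}])

```text
clock: 18.15
eef_pos: [0.6182, -0.0414, 0.1067]
tool_rot: [-0.572, -0.404, -0.288, 0.654]
ft_force: [0.2, 0.0, -2.1]
grip_width: 0.0642
```

```bash
python3 s.py; python3 tin.py
```

```text
18.15 q [-0.258  0.39  -0.931 -0.729  0.398 -0.232] p [ 0.6182 -0.0414  0.1067] rad 0.6196 az -3.83
X [0.508 0.085 0.857] Y [ 0.838  0.18  -0.515] Z [-0.198  0.98   0.02 ] tilt 59.01 F [ 0.22  0.05 -2.12] w 0.0642
tin base [ 0.5957 -0.0429  0.0448] lean deg [ 2.48 -0.98] to plate xy -> lin total (level) [0.006 0.02  0.269] up10mm [ 0.043 -0.026  0.001]
```

Call:
move_arm(increments=[{"grip": 1, "linear": [0, 0.005, 0.09], "twist": 0}, {"grip": 1, "linear": [0.005, 0.005, 0.09], "twist": 0}, {"grip": 1, "linear": [0.005, 0.005, 0.07], "twist": 0}, {"grip": 1, "linear": [0, 0.003, 0.02], "twist": 0}, {"grip": 1, "linear": [0, 0, 0], "twist": 0}])

```text
clock: 18.65
eef_pos: [0.6047, 0.0188, 0.0995]
tool_rot: [-0.572, -0.399, -0.282, 0.659]
ft_force: [0.2, -0.1, -3.3]
grip_width: 0.0645
```

```bash
python3 s.py; python3 tin.py;  python3 - <<'E'
from h import *
p,d=bot.camera("side");np.save("side_e.npy",d);cv2.imwrite("pics/side_e_full.png",p);c=p[170:340,210:410];cv2.imwrite("pics/e.png",cv2.resize(c,None,fx=3.5,fy=3.5,interpolation=cv2.INTER_CUBIC))
E
```

```text
18.65 q [-0.106  0.386 -0.987 -0.792  0.277 -0.146] p [0.6047 0.0188 0.0995] rad 0.605 az 1.78
X [0.522 0.085 0.849] Y [ 0.828  0.186 -0.528] Z [-0.203  0.979  0.027] tilt 58.11 F [ 0.22 -0.07 -3.34] w 0.0645
tin base [0.5812 0.0172 0.0379] lean deg [ 3.44 -1.12] to plate xy -> lin total (level) [ 0.018  0.026 -0.04 ] up10mm [ 0.042 -0.026  0.001]
```

View pics/e.png

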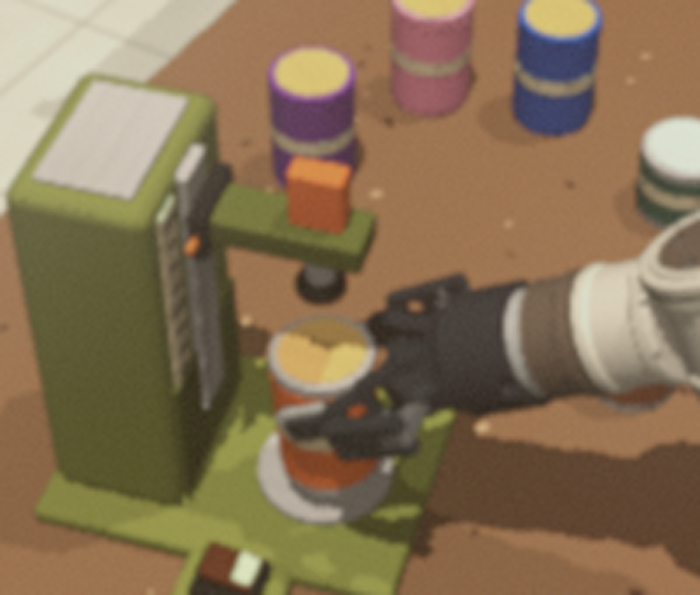

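Run:
```python
from h import *
p=cv2.imread("pics/side_e_full.png");W=world("side",np.load("side_e.npy"));h=cv2.cvtColor(p,cv2.COLOR_BGR2HSV)
m=np.zeros((480,640),bool);m[262:284,286:320]=1
g=m&(h[...,0]>15)&(h[...,0]<32)&(h[...,1]>60)&(W[...,2]>.12)&(W[...,2]<.16)
P=W[g];c,r=cv2.minEnclosingCircle(P[:,:2].astype(np.float32));print(g.sum(),c,r,P.mean(0))
A=np.c_[P[:,:2]-P[:,:2].mean(0),np.ones(len(P))];print(np.linalg.lstsq(A,P[:,2],rcond=None)[0])
m[:]=0;m[240:262,290:312]=1
q=m&(h[...,2]<70)&(W[...,2]>.17)&(W[...,2]<.22);P=W[q];print("pad",q.sum(),P.mean(0),np.percentile(P[:,2],[2,50,98]))
```

```text
414 (0.5755881667137146, 0.01590052619576454) 0.04344339668750763 [0.58719136 0.01419384 0.13847935]
[-0.09737165  0.03992561  0.13847935]
pad 60 [0.58516127 0.01682565 0.19711902] [0.19405541 0.19704562 0.2002437 ]
```

Call:
move_arm(increments=[{"grip": 1, "linear": [-0.01, 0.02, -0.015], "twist": -0.005}, {"grip": 1, "linear": [-0.01, 0.02, -0.015], "twist": -0.005}, {"grip": 1, "linear": [-0.01, 0.012, -0.01], "twist": -0.003}, {"grip": 1, "linear": [0, 0, 0], "twist": 0}, {"grip": 1, "linear": [0, 0, 0], "twist": 0}])

```text
clock: 19.2
eef_pos: [0.6135, 0.0078, 0.087]
tool_rot: [-0.577, -0.407, -0.276, 0.652]
ft_force: [-1.3, -0.1, -3.4]
grip_width: 0.0643
```

```bash
python3 s.py; python3 tin.py
```

```text
19.2 q [-0.13   0.435 -0.97  -0.82   0.291 -0.185] p [0.6135 0.0078 0.087 ] rad 0.6136 az 0.72
X [0.517 0.111 0.849] Y [ 0.829  0.181 -0.529] Z [-0.212  0.977  0.002] tilt 58.08 F [-1.3  -0.11 -3.41] w 0.0643
tin base [0.5903 0.0045 0.0254] lean deg [3.17 0.28] to plate xy -> lin total (level) [0.    0.    0.032] up10mm [ 0.042 -0.026  0.   ]
```

Call:
move_arm(increments=[{"grip": 1, "linear": [-0.004, 0.003, 0.012], "twist": 0}, {"grip": 1, "linear": [-0.005, 0.003, 0.012], "twist": 0}, {"grip": 1, "linear": [-0.005, 0.003, 0.006], "twist": 0}, {"grip": 1, "linear": [0, 0, 0], "twist": 0}, {"grip": 1, "linear": [0, 0, 0], "twist": 0}])

```text
clock: 19.7
eef_pos: [0.6121, 0.0143, 0.0837]
tool_rot: [-0.577, -0.407, -0.276, 0.652]
ft_force: [-0.3, 0.2, -3.4]
grip_width: 0.0645
```

```bash
python3 s.py; python3 tin.py
```

```text
19.7 q [-0.113  0.446 -0.978 -0.842  0.277 -0.176] p [0.6121 0.0143 0.0837] rad 0.6122 az 1.34
X [0.517 0.111 0.849] Y [ 0.829  0.182 -0.528] Z [-0.213  0.977  0.002] tilt 58.1 F [-0.26  0.21 -3.38] w 0.0645
tin base [0.5889 0.011  0.0221] lean deg [3.15 0.27] to plate xy -> lin total (level) [ 0.     0.    -0.002] up10mm [ 0.042 -0.026  0.   ]
```

Call:
move_arm(increments=[{"grip": 1, "linear": [-0.005, 0.003, 0], "twist": 0}, {"grip": 1, "linear": [-0.005, 0.003, 0], "twist": 0}, {"grip": 1, "linear": [-0.003, 0.002, 0], "twist": 0}, {"grip": 1, "linear": [0, 0, 0], "twist": 0}, {"grip": 1, "linear": [0, 0, 0], "twist": 0}])

```text
clock: 20.2
eef_pos: [0.6131, 0.0145, 0.0832]
tool_rot: [-0.576, -0.409, -0.277, 0.651]
ft_force: [-1.2, -0.6, -1.4]
grip_width: 0.0646
```

```bash
python3 s.py; python3 tin.py
```

```text
20.2 q [-0.113  0.454 -0.98  -0.858  0.278 -0.175] p [0.6131 0.0145 0.0832] rad 0.6133 az 1.36
X [0.512 0.111 0.852] Y [ 0.832  0.182 -0.524] Z [-0.213  0.977  0.001] tilt 58.42 F [-1.19 -0.62 -1.37] w 0.0646
tin base [0.5903 0.0113 0.0214] lean deg [2.82 0.27] to plate xy -> lin total (level) [-0.004 -0.006 -0.001] up10mm [ 0.043 -0.026  0.   ]
```

Call:
move_arm(increments=[{"grip": 1, "linear": [-0.005, 0.002, 0], "twist": 0}, {"grip": 1, "linear": [-0.005, 0.002, 0], "twist": 0}, {"grip": 1, "linear": [-0.005, 0.002, 0], "twist": 0}, {"grip": 1, "linear": [-0.003, 0.001, 0], "twist": 0}, {"grip": 1, "linear": [0, 0, 0], "twist": 0}])

```text
clock: 20.7
eef_pos: [0.6139, 0.0147, 0.0831]
tool_rot: [-0.575, -0.412, -0.279, 0.65]
ft_force: [-2.7, 0.5, -0.0]
grip_width: 0.0649
```

```bash
python3 s.py; python3 tin.py
```

```text
20.7 q [-0.114  0.464 -0.984 -0.881  0.281 -0.176] p [0.6139 0.0147 0.0831] rad 0.614 az 1.37
X [0.504 0.111 0.856] Y [ 0.836  0.184 -0.516] Z [-0.215  0.977 -0.   ] tilt 58.91 F [-2.68  0.49 -0.04] w 0.0649
tin base [0.5915 0.0114 0.0211] lean deg [2.33 0.25] to plate xy -> lin total (level) [-0.007 -0.011 -0.001] up10mm [ 0.043 -0.026 -0.   ]
```

Call:
move_arm(increments=[{"grip": 0.1, "linear": [0, 0, 0], "twist": 0}, {"grip": 0, "linear": [0, 0, 0], "twist": 0}, {"grip": 0, "linear": [0, 0, 0], "twist": 0}, {"grip": 0, "linear": [0, 0, 0], "twist": 0}, {"grip": 0, "linear": [0, 0, 0], "twist": 0}])

```text
clock: 21.2
eef_pos: [0.6157, 0.0143, 0.0836]
tool_rot: [-0.575, -0.413, -0.28, 0.649]
ft_force: [0.0, 0.1, 0.1]
grip_width: 0.0855
```

```bash
python3 s.py;  python3 - <<'E'
from h import *
p,d=bot.camera("side");W=world("side",d);h=cv2.cvtColor(p,cv2.COLOR_BGR2HSV);cv2.imwrite("pics/side_r.png",p)
m=np.zeros((480,640),bool);m[262:295,280:325]=1
g=m&(h[...,0]>15)&(h[...,0]<32)&(h[...,1]>60)&(W[...,2]>.11)&(W[...,2]<.14)
P=W[g];A=np.c_[P[:,:2]-P[:,:2].mean(0),np.ones(len(P))];print(g.sum(),cv2.minEnclosingCircle(P[:,:2].astype(np.float32)),P.mean(0),np.linalg.lstsq(A,P[:,2],rcond=None)[0])
E
```

```text
21.2 q [-0.114  0.466 -0.98  -0.881  0.28  -0.176] p [0.6157 0.0143 0.0836] rad 0.6159 az 1.33
X [0.502 0.112 0.857] Y [ 0.838  0.183 -0.515] Z [-0.215  0.977 -0.002] tilt 59.03 F [0.01 0.1  0.11] w 0.0855
446 ((0.5758345127105713, 0.012554189190268517), 0.05076787993311882) [0.59043363 0.00829084 0.12038373] [-0.03841318  0.03592061  0.12038373]
```

Call:
move_arm(increments=[{"grip": 0, "linear": [0, -0.08, 0], "twist": 0}, {"grip": 0, "linear": [0, -0.1, 0], "twist": 0}, {"grip": 0, "linear": [0, -0.1, 0], "twist": 0}, {"grip": 0, "linear": [0, -0.12, 0], "twist": 0}, {"grip": 0, "linear": [0, -0.12, 0], "twist": 0}])

```text
clock: 21.75
eef_pos: [0.5385, -0.0074, 0.1421]
tool_rot: [-0.575, -0.41, -0.273, 0.653]
ft_force: [-0.1, -0.7, -0.0]
grip_width: 0.0856
```

```bash
python3 s.py;  python3 - <<'E'
from h import *
p,d=bot.camera("side");W=world("side",d);h=cv2.cvtColor(p,cv2.COLOR_BGR2HSV);cv2.imwrite("pics/side_s.png",p)
cv2.imwrite("pics/s.png",cv2.resize(p[170:340,210:410],None,fx=3.5,fy=3.5,interpolation=cv2.INTER_CUBIC))
m=np.zeros((480,640),bool);m[262:295,280:325]=1
g=m&(h[...,0]>15)&(h[...,0]<32)&(h[...,1]>60)&(W[...,2]>.11)&(W[...,2]<.14)
P=W[g];A=np.c_[P[:,:2]-P[:,:2].mean(0),np.ones(len(P))];print(g.sum(),cv2.minEnclosingCircle(P[:,:2].astype(np.float32)),P.mean(0),np.linalg.lstsq(A,P[:,2],rcond=None)[0])
m[:]=0;m[212:238,288:314]=1
f=m&(h[...,0]<18)&(h[...,1]>150)&(W[...,2]>.23);P=W[f];zt=np.percentile(P[:,2],[50,90,95,98]);T=P[P[:,2]>zt[1]-.006];print("fin",f.sum(),zt,T.mean(0))
E
```

```text
21.75 q [-0.222  0.159 -1.087 -0.643  0.376 -0.245] p [ 0.5385 -0.0074  0.1421] rad 0.5386 az -0.79
X [0.514 0.115 0.85 ] Y [ 0.829  0.189 -0.527] Z [-0.221  0.975  0.002] tilt 58.2 F [-0.06 -0.7  -0.01] w 0.0856
420 ((0.5944149494171143, 0.008380879648029804), 0.032286085188388824) [0.59239846 0.00834583 0.12034602] [-0.00831632  0.01938247  0.12034602]
fin 335 [0.27259049 0.28487327 0.28543389 0.28588285] [0.58517572 0.01788676 0.28852626]
```

View pics/s.png

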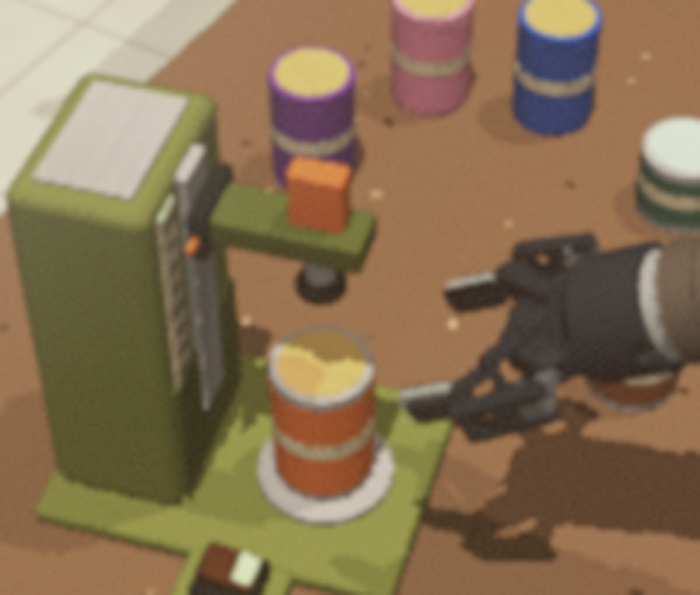

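```bash
python3 pre.py "[.585,.011,.278]" .019 .1 0; python3 plan.py "[.52,-.01,.24]" "[.518,-.004,.321]"
```

```text
back 0.1 tcp [ 0.5178 -0.0042  0.3206] lin total [ 0.701 -0.541  0.041]
back 0.0 tcp [0.6008 0.0146 0.268 ] lin total [ 0.701 -0.041  0.041]
to [ 0.52 -0.01  0.24] dist 0.0973 total/0.2: [ 0.361 -0.326  0.01 ] per 50mm row: [ 0.186 -0.168  0.005] rows 1.95
to [ 0.518 -0.004  0.321] dist 0.0812 total/0.2: [ 0.343 -0.215  0.032] per 50mm row: [ 0.211 -0.133  0.02 ] rows 1.62
```

Call:
move_arm(increments=[{"grip": 0, "linear": [0.14, -0.13, 0.005], "twist": 0}, {"grip": 0, "linear": [0.15, -0.13, 0.005], "twist": 0}, {"grip": 0, "linear": [0.15, -0.12, 0.01], "twist": 0}, {"grip": 0, "linear": [0.15, -0.1, 0.01], "twist": 0}, {"grip": 0, "linear": [0.12, -0.07, 0.01], "twist": 0}])

```text
clock: 22.3
eef_pos: [0.5149, -0.0055, 0.312]
tool_rot: [-0.578, -0.398, -0.267, 0.66]
ft_force: [0.1, -1.2, -0.1]
grip_width: 0.0852
```

```bash
python3 s.py;python3 pre.py "[.585,.011,.278]" .019 .1 0
```

```text
22.3 q [-0.23  -0.33  -0.794  0.17   0.378 -0.247] p [ 0.5149 -0.0055  0.312 ] rad 0.5149 az -0.61
X [0.541 0.107 0.834] Y [ 0.813  0.189 -0.551] Z [-0.216  0.976  0.015] tilt 56.58 F [ 0.08 -1.22 -0.14] w 0.0852
back 0.1 tcp [ 0.5191 -0.0043  0.3226] lin total [ 0.056 -0.011  0.002]
back 0.0 tcp [0.6004 0.0146 0.2675] lin total [0.056 0.489 0.002]
```

Call:
move_arm(increments=[{"grip": 0, "linear": [0.04, 0.1, 0], "twist": -0.008}, {"grip": 0, "linear": [0.02, 0.13, 0], "twist": 0}, {"grip": 0, "linear": [0.01, 0.13, 0], "twist": 0}, {"grip": 0, "linear": [0.005, 0.1, 0], "twist": 0}, {"grip": 0, "linear": [0, 0, 0], "twist": 0}])

```text
clock: 22.8
eef_pos: [0.605, 0.0138, 0.2859]
tool_rot: [-0.579, -0.411, -0.269, 0.651]
ft_force: [-0.1, -0.4, -0.6]
grip_width: 0.0853
```

```bash
python3 s.py;python3 pre.py "[.585,.011,.278]" .019 0;  python3 - <<'E'
from h import *
p,d=bot.camera("side")
cv2.imwrite("pics/f.png",cv2.resize(p[170:340,210:410],None,fx=3.5,fy=3.5,interpolation=cv2.INTER_CUBIC))
E
```

```text
22.8 q [-0.119 -0.093 -0.734 -0.052  0.286 -0.196] p [0.605  0.0138 0.2859] rad 0.6052 az 1.3
X [0.518 0.126 0.846] Y [ 0.825  0.186 -0.533] Z [-0.224  0.975 -0.007] tilt 57.76 F [-0.14 -0.4  -0.56] w 0.0853
back 0.0 tcp [0.6007 0.0145 0.2679] lin total [-0.087  0.031  0.009]
```

View pics/f.png

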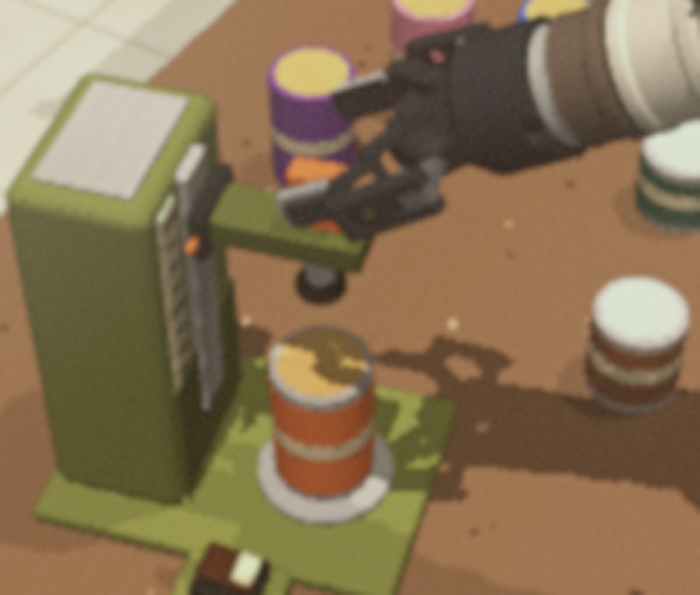

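Call:
move_arm(increments=[{"grip": 0, "linear": [-0.04, 0.015, 0.005], "twist": 0}, {"grip": 0, "linear": [-0.035, 0.012, 0.004], "twist": 0}, {"grip": 0, "linear": [0, 0, 0], "twist": 0}, {"grip": 0.5, "linear": [0, 0, 0], "twist": 0}, {"grip": 0.6, "linear": [0, 0, 0], "twist": 0}])

```text
clock: 23.35
eef_pos: [0.5979, 0.0139, 0.2689]
tool_rot: [-0.579, -0.41, -0.269, 0.651]
ft_force: [0.1, -0.2, -0.6]
grip_width: 0.0589
```

```bash
python3 s.py;python3 pre.py "[.585,.011,.278]" .019 0
```

```text
23.35 q [-0.12  -0.081 -0.777 -0.106  0.286 -0.195] p [0.5979 0.0139 0.2689] rad 0.598 az 1.34
X [0.52  0.125 0.845] Y [ 0.825  0.184 -0.534] Z [-0.222  0.975 -0.007] tilt 57.71 F [ 0.11 -0.16 -0.63] w 0.0589
back 0.0 tcp [0.6007 0.0145 0.2679] lin total [ 0.003  0.015 -0.   ]
```

Call:
move_arm(increments=[{"grip": 1, "linear": [0, 0, 0], "twist": 0}, {"grip": 1, "linear": [0, 0, 0], "twist": 0}, {"grip": 1, "linear": [0, 0, 0], "twist": 0}, {"grip": 1, "linear": [0, 0, 0], "twist": 0}, {"grip": 1, "linear": [0, 0, 0], "twist": 0}])

```text
clock: 23.85
eef_pos: [0.5982, 0.0121, 0.2704]
tool_rot: [-0.58, -0.41, -0.27, 0.65]
ft_force: [1.0, -2.9, -1.0]
grip_width: 0.0167
```

```bash
python3 s.py;python3 pre.py "[.585,.011,.278]" .019 0
```

```text
23.85 q [-0.122 -0.083 -0.776 -0.105  0.284 -0.197] p [0.5982 0.0121 0.2704] rad 0.5983 az 1.16
X [0.518 0.125 0.846] Y [ 0.827  0.181 -0.533] Z [-0.219  0.976 -0.01 ] tilt 57.81 F [ 1.04 -2.92 -0.97] w 0.0167
back 0.0 tcp [0.6007 0.0144 0.2679] lin total [-0.002  0.019  0.009]
```

Call:
move_arm(increments=[{"grip": 1, "linear": [-0.042, 0.027, 0], "twist": 0}, {"grip": 1, "linear": [-0.042, 0.027, 0], "twist": 0}, {"grip": 1, "linear": [-0.042, 0.027, 0], "twist": 0}, {"grip": 1, "linear": [-0.042, 0.027, 0], "twist": 0}, {"grip": 1, "linear": [0, 0, 0], "twist": 0}])

```text
clock: 24.35
eef_pos: [0.5981, 0.0121, 0.232]
tool_rot: [-0.579, -0.412, -0.271, 0.649]
ft_force: [12.6, -0.1, -9.3]
grip_width: 0.0169
```

```bash
python3 s.py
```

```text
24.35 q [-0.124 -0.006 -0.845 -0.254  0.288 -0.198] p [0.5981 0.0121 0.232 ] rad 0.5982 az 1.16
X [0.514 0.126 0.849] Y [ 0.829  0.182 -0.529] Z [-0.222  0.975 -0.011] tilt 58.08 F [12.62 -0.1  -9.28] w 0.0169
```

Call:
move_arm(increments=[{"grip": 1, "linear": [-0.042, 0.027, 0], "twist": 0}, {"grip": 1, "linear": [-0.042, 0.027, 0], "twist": 0}, {"grip": 1, "linear": [-0.03, 0.019, 0], "twist": 0}, {"grip": 1, "linear": [0, 0, 0], "twist": 0}, {"grip": 1, "linear": [0, 0, 0], "twist": 0}])

```text
clock: 24.85
eef_pos: [0.5982, 0.0121, 0.2052]
tool_rot: [-0.579, -0.413, -0.271, 0.649]
ft_force: [-4.0, -3.3, 2.8]
grip_width: 0.0168
```

```bash
python3 s.py;  cat > m.py <<'E'
from h import *
import sys
for n in("side","top"):
    p,d=bot.camera(n);W=world(n,d);h=cv2.cvtColor(p,cv2.COLOR_BGR2HSV);cv2.imwrite(f"pics/{n}_{sys.argv[1]}.png",p)
    near=np.hypot(W[...,0]-.589,W[...,1]-.011)<.04
    f=near&(h[...,0]<18)&(h[...,1]>150)&(h[...,2]>110)&(W[...,2]>.15)&(W[...,2]<.3);P=W[f]
    if len(P): print(n,"fin",f.sum(),np.percentile(P[:,2],[50,90,95,98]).round(4),P[P[:,2]>np.percentile(P[:,2],80)].mean(0).round(4))
    g=near&(h[...,0]>10)&(h[...,0]<32)&(h[...,1]>60)&(W[...,2]>.112)&(W[...,2]<.13);P=W[g]
    if len(P): print(n,"lid",len(P),P[:,2].mean().round(4),P.mean(0).round(4))
    a=near&(h[...,0]>28)&(h[...,0]<45)&(h[...,1]>80)&(W[...,2]>.14)&(W[...,2]<.26);P=W[a]
    if len(P): print(n,"arm",len(P),np.percentile(P[:,2],[2,50,80,90,98]).round(4))
cv2.imwrite("pics/"+sys.argv[1]+".png",cv2.resize(cv2.imread(f"pics/side_{sys.argv[1]}.png")[170:340,210:410],None,fx=3.5,fy=3.5,interpolation=cv2.INTER_CUBIC))
E
python3 m.py l1
```

```text
24.85 q [-0.125  0.057 -0.886 -0.359  0.29  -0.199] p [0.5982 0.0121 0.2052] rad 0.5984 az 1.16
X [0.513 0.127 0.849] Y [ 0.829  0.184 -0.528] Z [-0.223  0.975 -0.011] tilt 58.13 F [-3.96 -3.35  2.79] w 0.0168
side fin 109 [0.1958 0.2197 0.2203 0.2215] [0.5954 0.0091 0.22  ]
side lid 300 0.1206 [0.588  0.0171 0.1206]
side arm 164 [0.1727 0.1786 0.1798 0.1807 0.1815]
top fin 42 [0.2177 0.2222 0.2229 0.224 ] [0.5868 0.0084 0.222 ]
top lid 54 0.1205 [ 0.594  -0.0045  0.1205]
top arm 108 [0.1755 0.179  0.181  0.1824 0.2403]
```

View pics/l1.png

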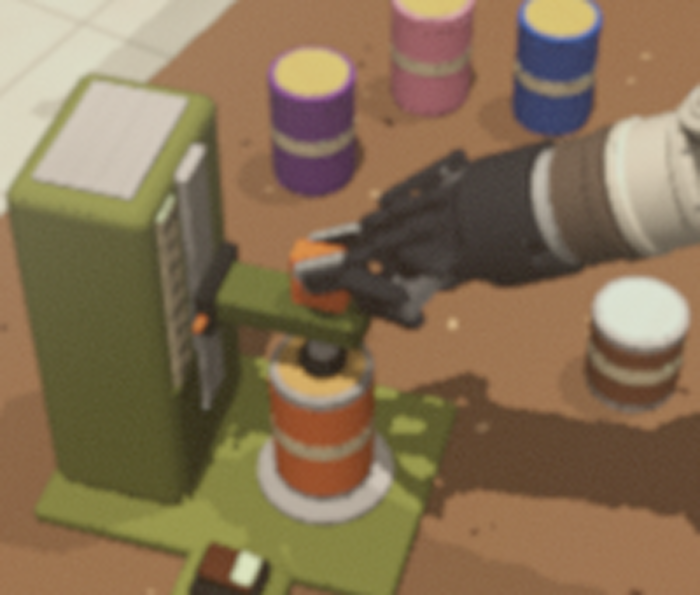

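Call:
move_arm(increments=[{"grip": 1, "linear": [-0.023, 0.0145, 0], "twist": 0}, {"grip": 1, "linear": [-0.023, 0.0145, 0], "twist": 0}, {"grip": 1, "linear": [-0.017, 0.011, 0], "twist": 0}, {"grip": 1, "linear": [0, 0, 0], "twist": 0}, {"grip": 1, "linear": [0, 0, 0], "twist": 0}])

```text
clock: 25.45
eef_pos: [0.5982, 0.0121, 0.1929]
tool_rot: [-0.578, -0.415, -0.272, 0.648]
ft_force: [-0.1, -2.3, -0.5]
grip_width: 0.0165
```

```bash
python3 s.py; python3 m.py l2
```

```text
25.45 q [-0.126  0.091 -0.907 -0.419  0.292 -0.199] p [0.5982 0.0121 0.1929] rad 0.5983 az 1.16
X [0.508 0.127 0.852] Y [ 0.832  0.185 -0.524] Z [-0.224  0.975 -0.012] tilt 58.4 F [-0.15 -2.29 -0.46] w 0.0165
side fin 110 [0.1842 0.2077 0.2085 0.2092] [0.5946 0.0106 0.208 ]
side lid 278 0.1214 [0.5873 0.02   0.1214]
side arm 170 [0.1571 0.1661 0.1675 0.1684 0.1695]
top fin 39 [0.2061 0.2087 0.2091 0.2103] [0.5855 0.0109 0.209 ]
top lid 60 0.1193 [ 0.5945 -0.0048  0.1193]
top arm 106 [0.1623 0.1664 0.1682 0.1692 0.2086]
```

Call:
move_arm(increments=[{"grip": 1, "linear": [-0.008, 0.005, 0], "twist": 0}, {"grip": 1, "linear": [-0.008, 0.005, 0], "twist": 0}, {"grip": 1, "linear": [0, 0, 0], "twist": 0}, {"grip": 1, "linear": [0, 0, 0], "twist": 0}, {"grip": 1, "linear": [0, 0, 0], "twist": 0}])

```text
clock: 26.05
eef_pos: [0.5983, 0.0121, 0.1912]
tool_rot: [-0.577, -0.416, -0.273, 0.648]
ft_force: [-0.5, -2.0, 1.1]
grip_width: 0.0167
```

```bash
python3 s.py; python3 m.py l3
```

```text
26.05 q [-0.127  0.098 -0.913 -0.435  0.293 -0.199] p [0.5983 0.0121 0.1912] rad 0.5984 az 1.16
X [0.505 0.127 0.854] Y [ 0.833  0.185 -0.521] Z [-0.224  0.975 -0.012] tilt 58.61 F [-0.51 -2.    1.07] w 0.0167
side fin 105 [0.1824 0.2057 0.2062 0.2067] [0.594  0.0078 0.2058]
side lid 267 0.1214 [0.5873 0.0212 0.1214]
side arm 177 [0.1577 0.1641 0.1654 0.1662 0.1673]
top fin 39 [0.2034 0.2065 0.2071 0.2076] [0.5868 0.0064 0.2067]
top lid 62 0.1198 [ 0.5928 -0.0045  0.1198]
top arm 109 [0.1603 0.1652 0.1674 0.1686 0.2278]
```

Call:
move_arm(increments=[{"grip": 0, "linear": [0, 0, 0], "twist": 0}, {"grip": 0, "linear": [0, 0, 0], "twist": 0}, {"grip": 0, "linear": [0, 0, 0], "twist": 0}, {"grip": 0, "linear": [0, 0, 0], "twist": 0}, {"grip": 0, "linear": [0.02, -0.05, 0], "twist": 0}])

```text
clock: 26.65
eef_pos: [0.5927, 0.0112, 0.2004]
tool_rot: [-0.577, -0.416, -0.273, 0.648]
ft_force: [-0.7, -0.7, 0.5]
grip_width: 0.0848
```

```bash
python3 s.py
```

```text
26.65 q [-0.132  0.064 -0.913 -0.402  0.298 -0.202] p [0.5927 0.0112 0.2004] rad 0.5928 az 1.08
X [0.504 0.127 0.854] Y [ 0.834  0.185 -0.519] Z [-0.224  0.974 -0.012] tilt 58.7 F [-0.71 -0.65  0.46] w 0.0848
```

Call:
move_arm(increments=[{"grip": 0, "linear": [0.05, -0.1, 0], "twist": 0}, {"grip": 0, "linear": [0.05, -0.1, 0], "twist": 0}, {"grip": 0, "linear": [0.08, -0.12, 0], "twist": 0}, {"grip": 0, "linear": [0.08, -0.12, 0], "twist": 0}, {"grip": 0, "linear": [0.08, -0.12, 0], "twist": 0}])

```text
clock: 27.15
eef_pos: [0.5298, -0.0005, 0.3152]
tool_rot: [-0.577, -0.413, -0.27, 0.65]
ft_force: [0.4, -0.4, -0.4]
grip_width: 0.0852
```

Call:
move_arm(increments=[{"grip": 0, "linear": [0.08, -0.06, 0], "twist": 0}, {"grip": 0, "linear": [0, 0, 0], "twist": 0}, {"grip": 0, "linear": [0, 0, 0], "twist": 0}, {"grip": 0, "linear": [0, 0, 0], "twist": 0}, {"grip": 0, "linear": [0, 0, 0], "twist": 0}])

```text
clock: 27.65
eef_pos: [0.5274, -0.0011, 0.3393]
tool_rot: [-0.577, -0.415, -0.273, 0.648]
ft_force: [-0.1, 0.2, -0.0]
grip_width: 0.0856
```

```bash
python3 s.py; python3 m.py l4
python3 - <<'E'
from h import *
p=cv2.imread("pics/side_l4.png");d0=np.load("side0.npy");p0=cv2.imread("pics/side0.png")
q=cv2.imread("pics/top_l4.png");q0=cv2.imread("pics/top0.png")
df=cv2.absdiff(q,q0).max(2)>40
for n,u,v in(("mid",388,293),("low",458,276),("bottle",190,312),("cork",197,245),("rocker",273,243),("tin0",428,211)): print(n,df[v-22:v+22,u-22:u+22].mean().round(3))
E
```

```text
27.65 q [-0.206 -0.34  -0.759  0.173  0.359 -0.245] p [ 0.5274 -0.0011  0.3393] rad 0.5274 az -0.12
X [0.506 0.126 0.853] Y [ 0.833  0.185 -0.522] Z [-0.224  0.975 -0.011] tilt 58.56 F [-0.14  0.18 -0.03] w 0.0856
side fin 294 [0.194  0.205  0.2059 0.2065] [0.588  0.0118 0.2052]
side lid 273 0.121 [0.5864 0.0208 0.121 ]
side arm 211 [0.1618 0.1645 0.1657 0.1663 0.1673]
top fin 48 [0.202  0.2062 0.207  0.2085] [0.5826 0.0042 0.2064]
top lid 157 0.12 [0.5863 0.0028 0.12  ]
top arm 144 [0.1592 0.165  0.1663 0.1671 0.1685]
mid 0.269
low 0.0
bottle 0.0
cork 0.0
rocker 0.007
tin0 0.355
```

View pics/l4.png

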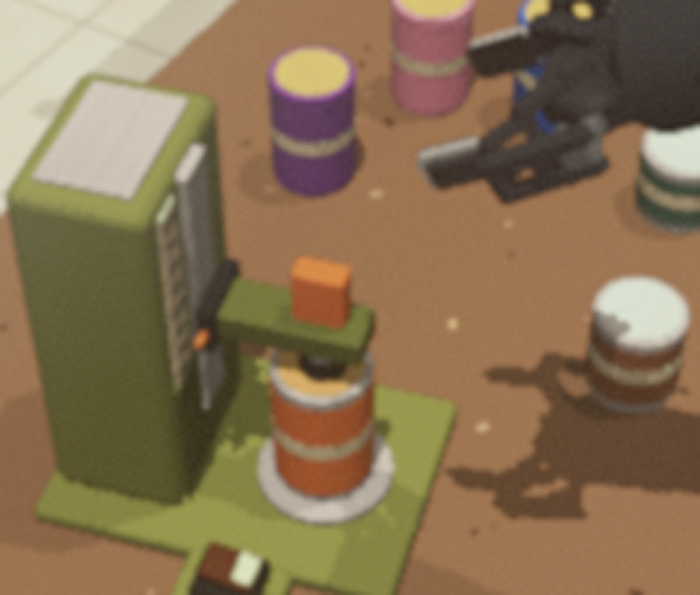

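The foot pad rests on the lid, and the fin at (320,290 in the crop) is released, with its top at about 0.206 m. The gripper is clear. The mid tin's pixel difference comes from the arm's shadow; it sits where it was in the earlier crop.

```bash
python3 -c "
from workcell import bot
print(bot.job_done())"
```

```text
the job is handed in; nothing more can be done
None
```

I set the orange tin on the plate and lowered the slide by its fin until the foot was on the lid. I then let go, backed the arm off and handed the job in at about 28 s; it reported no verdict.

**How:** the moves only allow turning about the finger axis. I got the tilt by pushing against the reach limit, and it ended at about 58 degrees from vertical rather than the suggested 40. The tin came in from the opener's side and was lowered until the plate carried its weight. It leaned about 2 to 3 degrees in the grip and stood level once released.

**Last checks:**

| Check | Result |
|---|---|
| Lid height | 0.120 to 0.121 m, as it should be for a tin standing on the plate |
| Tin centre after release, before the slide came down | about 3 to 6 mm from the plate's centre (limit 15 mm) |
| Fin top at the end | 0.2055 to 0.2065 m, so the spring is pushed in about 9 mm of 20 |
| Wrist force with the gripper open and clear | about 0 N |
| Rocker, low tin, bottle opener, corkscrew | no change in the top view |

**Checks that disagreed:**
- The last side and top views put the lid centre at y of about 0.021 and 0.003 m. The foot and arm partly hide the lid, so I relied on the earlier clear view (about 0.008 m).
- The area around the mid tin changed in the top view. I put this down to the arm's shadow, because it sits in the same place in the side pictures.

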